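# Put the mended watch away in the valet box

### The job

The wristwatch has its new crystal: push the vise's sliding jaw back as far as it goes, draw the watch clear of the fixed pins and lift it out, and lay it gently, dial up, on the felt of the valet box's watch bay without dropping it. Then swing the bay's door down shut and swing the brass side hook across until it rests in its catch on the door. Leave the jaw open and the other things on the dresser where they are.

Things in the scene. Friction and masses are not known exactly. Their poses are not given: they have to be found in the camera images.
- watch: Wristwatch head without strap, steel, 65 g (0.7 to 1.4 times): round case 41 mm across, 11 mm high, white dial up. Origin: centre of the underside; z up. Strap lugs stick out along its +x and -x; their flat ends, 48 mm apart, 25 mm wide (y), 2 to 9 mm above the underside, give the best grip. Crown at +y, 4 mm out. Held level in the vise at the start, turned up to 0.1 rad in it.
- case_vise: Watch case vise, dark anodised aluminium and steel, fixed. Bed 64 mm wide (x), y from -46 to +114 mm, top 12 mm high. Origin: on the dresser under the centre of the held watch; z up; the sliding jaw opens along +y. Both jaws are 44 mm wide (x) and 18 mm high, so fingers can come down beside the watch at x beyond +-24 mm. The watch rests on a black pedestal 24 mm across, top 20 mm high.
- fixed_pins (a point): Point midway between the two black nylon pins of the fixed jaw (x = +-14 mm, y = -20 mm in the vise), at the top of their heads, 35 mm high. The sliding jaw has the same two at y = +20 mm. Shanks 6 mm, mushroom heads 11 mm across and reaching 2 mm over the case's top edge: even with the jaw open, draw the watch about 6 mm along +y from under the fixed heads before lifting.
- case_jaw (a joint): Slide of the vise's moving jaw, m: 0 closed on the watch, 0.034 fully open against its stop, moving along +y of the vise. Drags stiffly, with about 8 N, and stays where it is left.
- jaw_tab (a point): On the sliding jaw's thumb tab: middle of the tab's face towards the watch (-y of the vise), 40 mm above the dresser. The tab is an upright steel plate 34 mm wide (x), 8 mm thick (from this face towards +y), 18 to 44 mm high. Between the heads of the moving pins and this face the jaw's flat top is free for 37 mm (y), so that closed fingertips fit in and push the tab.
- valet_box: Wooden valet box, fixed, 170 mm (x) by 250 mm (y), walls 9 mm thick and 62 mm high. Origin: centre of the underside; z up. At +y (y 36 to 116) an open tray with a comb in it; at -y (y -116 to 10, x -76 to 76) the felt-lined watch bay; between them a rail 26 mm wide (y 10 to 36), top 70 mm high.
- bay_floor (a point): Centre of the watch bay's felt floor, on its surface, 10 mm above the dresser; axes as the valet box. The bay is 152 mm (x) by 126 mm (y).
- bay_door (a joint): Hinge of the watch bay's door, rad: 0 shut (lying level on the walls, top 70 mm high, flush with the rail), up to 1.95 open; 1.57 stands upright. It hinges about the box's x direction along the -y wall. Stiff: stays at any angle, 2 to 5 N near its edge move it.
- door_hinge (a point): Middle of the door's hinge line (y = -125 mm in the box), 62 mm above the dresser; the line runs along the box's x. Door 170 mm along the hinge, 134 mm from hinge to free edge, 8 mm thick; shut, its underside is at hinge height and it reaches towards +y. A brass catch stud 11 mm across stands 9 mm out of its outer face, 105 mm from the hinge, at box x = -25 mm.
- door_edge (a point): Middle of the door's free edge, on the outer face (the face that is on top when shut).
- side_hook (a joint): Brass side hook on the rail, turning level about an upright screw, rad: 0 closed, its notch resting against the catch stud (a stop), arm pointing along -y of the box across the door; grows to 1.9 as it swings away; at 1.57 the arm points along +x of the box, along the rail, clear of the door. Light friction (under 1 N at the knob); stays where it is left.
- hook_pivot (a point): Axis of the hook's screw, in the middle of the rail, at the top of the arm (74 mm above the dresser): x = -25, y = 23 in the box. The arm is 72 mm long and 5 to 11 mm wide.
- hook_knob (a point): Top centre of the hook's finger knob, 92 mm above the dresser, 64 mm from the pivot; turned knob 11 mm across, standing 18 mm above the arm (arm top 75 mm high). Closed, it lies 64 mm along -y and 5.5 mm along +x (box axes) from the pivot.
- hairbrush: Bystander: brown plastic hairbrush, bristles up, 205 by 58 mm, 29 mm high; origin under its middle, head at +x.
- nail_clipper: Bystander: steel nail clipper, 60 by 12 mm, 13 mm high, beside the vise on the robot's side.
- screwdriver: Bystander: small screwdriver, 110 mm long along its x, lying beyond the vise.
- aftershave: Bystander: clear glass aftershave bottle, 60 by 34 mm, 114 mm high with its dark twist cap.
- coin_dish: Bystander: white ceramic coin dish painted with marigolds, 112 mm across, 24 mm high.
- shaving_brush: Bystander: standing shaving brush, wooden handle down, pale bristles up, 36 mm across, 104 mm high.
- comb: Bystander: black comb, 125 by 28 mm, 4 mm thick, lying in the valet box's open tray.
Things that resemble listed ones, but are neither listed nor needed, are in the scene too. Several things have the shape of the watch; the one meant has the colours described above.

How it is judged:
By the outcome, as a careful person would: the job done as asked, in the order asked, and still so for the second after the job is handed in, with the robot touching nothing.
It also fails if it takes over 64 s, if anything falls off the work surface, if the arm or the gripper's body presses on something with over 40 N, if the wrist force passes 120 N, or if a joint passes its speed limit or range.

### The arm

A 6-joint arm with a two-finger parallel gripper is mounted at the origin on the work surface. World frame = base frame: x ahead of the robot, y to its left, z up, the work surface at z = 0. Lengths are in m, angles in degrees, forces in N, time in s.
With the tool pointing down it reaches from about 0.3 to 0.85 m from the base axis. Payload 4.2 kg.
Tool frame: the origin (TCP) lies at the very end of the fingers, on their centre line; the grasp point (between the pads) lies 19 mm behind it; z points along the fingers, y is the line along which they close (so a half turn about z gives the same grasp; the last joint's range is limited). The gripper opens to 91 mm and grips with 3 to 60 N. Pads are 32 mm wide; open, the fingers measure 118 mm over their backs; the gripper's body (76 mm by 178 mm) begins 60 mm behind the grasp point.
Start: joints at [-73.167, 18.312, 89.639, -0, 72.044, -1.146], TCP at [0.177, -0.547, 0.214] pointing down, gripper open.
Joint ranges: [-177.97, 177.97], [-48.28, 115.42], [12.27, 149.76], [-77.06, 257.06], [2.81, 150.46], [-146.56, 146.56]. Speed limits (degrees/s): [147.25, 147.25, 180, 180, 180, 180].

### API

Orientations are given as a 3x3 rotation matrix whose columns are the frame's x, y, z axes.
In Python, from rig import manip, imaging, job_done gives the robot as it stands. The module is installed in compiled form; this text tells all that it offers.
- The arm moves only by the tool send_rows, never from a script. Its argument "increments" is a list of rows, each a list of 6 numbers: the shift along the tool's x, y, z in m, then the turn, a rotation vector about the tool's x, y, z in rad. A call has 1 to 10 rows; each row shifts and turns the commanded pose from where the row before left it, along the tool's axes as they then stand; what a row does not reach is not made up. A row lasts 1/12 s, in which the tool goes at most 41.7 mm and 7.16 degrees, less where a joint would pass 70% of its speed; a pose out of reach is approached as far as the arm can. A call is refused whole if a number of a shift passes 0.0417 or a number of a turn 0.125, either way. A call with a gripper value outside its range is refused whole. "jaw" is the opening, from -1 (shut) to 1 (fully open), set as the call begins (left out, the last holds). The fingers move at their own pace and stop on an object; "newtons" is the grip in N (left out, the last holds). Time passes only in rows, so rows that do not move let the fingers close. It gives the time, the measured TCP pose, the force, the opening and the grip force at its end, in the units of the state.
- manip.state(): the state, without advancing time (a new reading comes with each control period).
- imaging.camera(name): name is "scene" or "top"; returns (picture, depth): 480x640x3 uint8, red, green, blue; 480x640 float32, m along the optical axis (not along the pixel's ray), 0 where there is no reading.
- imaging.camera_model(name): a dict with "mtx" (3x3 intrinsics, pixels), "dist_coeffs" ([k1, k2, p1, p2, k3] as OpenCV has them; the pictures are not rectified), "cam_to_world" (4x4, takes a point from camera to world coordinates). Camera axes: x right, y up, looking along -z (the intrinsics and any distortion apply to the point x, -y, -z); pixel columns grow to the right and rows downward; lengths in m; the calibration is good to about 2 mm. A picture is of the moment at which its call begins. camera_model takes no time and is no camera call.
- job_done(): hands the job in; it is judged then, once.
The state is a dict: "time": time; "qpos": joint angles; "joint_vel": joint speeds; "joint_torque": joint torques, N m; "tcp_pos": TCP position; "tool_rot": TCP orientation; "contact_force": force on the tool from outside, world axes, zero at the start; "moment": the same for the moment, N m; "opening": finger opening in m; "finger_force": force on a finger pad.
Only numpy, scipy, OpenCV 4.12 (cv2) and the standard library are available. Lean on these libraries where they do the work, as an engineer would, in place of code of your own. Each camera call takes 0.05 s, during which the arm holds its last target. There are 200 camera calls.

## Working session

There is one attempt and no reset: what is moved stays moved. The work goes in short steps, Python scripts to look and compute and a tool call to move; the robot and the scene stay as the last step left them, time stands still between calls to the robot, and variables do not carry over. Pictures are saved under pics/ and viewed, at most 10 in all, crops included, and the job is handed in when it is done.

Besides the shell and the picture viewer there is one more tool, called after "Call:" in YAML: its name, and indented under it one key for each argument. send_rows: Moves the arm, as the interface text tells. Its arguments: {"type":"object","properties":{"increments":{"type":"array"},"jaw":{"type":"number"},"newtons":{"type":"number"}},"required":["increments"]}

```bash
mkdir -p pics
cat > h.py <<'E'
import numpy as np, cv2
from rig import manip, imaging, job_done
def grab(n):
    p,d=imaging.camera(n); np.savez('last_%s.npz'%n,p=p,d=d); return p,d
def world(n,px,d=None,z=None):
    """px Nx2 -> world points, by depth image d or plane z"""
    m=imaging.camera_model(n); px=np.atleast_2d(np.array(px,float))
    u=cv2.undistortPoints(px[:,None,:],np.array(m['mtx']),np.array(m['dist_coeffs']))[:,0]
    T=np.array(m['cam_to_world']); r=np.c_[u[:,0],-u[:,1],-np.ones(len(u))]
    R=r@T[:3,:3].T
    if z is not None: s=(z-T[2,3])/R[:,2]
    else: s=d[px[:,1].astype(int),px[:,0].astype(int)]
    return T[:3,3]+R*s[:,None]
def pix(n,P):
    m=imaging.camera_model(n); T=np.linalg.inv(np.array(m['cam_to_world'])); c=np.atleast_2d(P)@T[:3,:3].T+T[:3,3]
    c=c*[1,-1,-1]; return cv2.projectPoints(c,np.zeros(3),np.zeros(3),np.array(m['mtx']),np.array(m['dist_coeffs']))[0][:,0]
E
python3 - <<'E'
from h import *
for n in('scene','top'):
    p,d=grab(n); cv2.imwrite('pics/%s0.png'%n,p[:,:,::-1]); print(n,np.round(imaging.camera_model(n)['cam_to_world'],3).tolist())
s=manip.state(); print(s)
E
```

```text
scene [[-0.798, -0.301, 0.521, 1.03], [0.602, -0.413, 0.683, 0.584], [0.01, 0.86, 0.511, 0.529], [0.0, 0.0, 0.0, 1.0]]
top [[0.019, 0.981, -0.195, 0.398], [-1.0, 0.022, 0.012, 0.025], [0.016, 0.195, 0.981, 1.083], [0.0, 0.0, 0.0, 1.0]]
{'time': 0.1, 'qpos': array([-7.31695477e+01,  1.83493031e+01,  8.97013031e+01, -2.64316389e-03,
        7.20454103e+01, -1.14410073e+00]), 'joint_vel': array([-0.0395451 , -0.03825607, -0.12993099,  0.05722718,  0.02818663,
       -0.08039246]), 'joint_torque': array([-3.96569012e-04, -4.13331306e+01, -2.32510650e+01,  7.27737858e-02,
        4.21502581e-02, -5.53770406e-05]), 'tcp_pos': array([ 0.17730826, -0.54647999,  0.2131783 ]), 'tool_rot': array([[ 9.51189264e-01,  3.08607688e-01, -5.27218320e-04],
       [ 3.08608138e-01, -9.51187933e-01,  1.59131407e-03],
       [-1.03919485e-05, -1.67634472e-03, -9.99998595e-01]]), 'contact_force': array([ 0.19809514,  0.75675097, -0.20989583]), 'moment': array([-0.01110153, -0.01478751, -0.06996652]), 'finger_force': 0.0, 'opening': 0.09112616005291763}
```

View pics/top0.png

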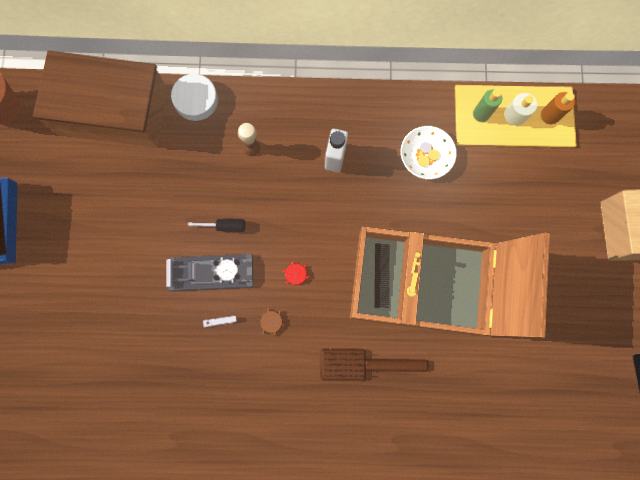

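View pics/scene0.png

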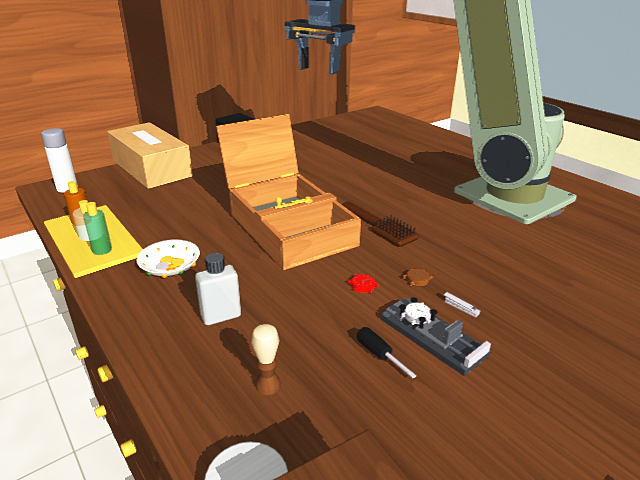

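Candidates for the watch: white in the vise at top (227,270), red at (296,273), brown at (271,321). By its white dial and place, it is the one in the vise. I'll check it in a close crop and crop the box too.

Run:
```python
from h import *
f=np.load('last_top.npz'); p,d=f['p'],f['d']
a=cv2.resize(p[245:300,160:262],None,fx=7.5,fy=7.5,interpolation=cv2.INTER_CUBIC); cv2.imwrite('pics/vise.png',a[:,:,::-1])
b=cv2.resize(p[220:345,345:555],None,fx=3.8,fy=3.8,interpolation=cv2.INTER_CUBIC); cv2.imwrite('pics/box.png',b[:,:,::-1])
pts=[(227,270),(205,271),(169,272),(245,270),(415,258),(412,290),(409,305),(450,285),(548,280),(520,285),(490,290),(358,275)]
for q,w in zip(pts,world('top',pts,d)): print(q,w.round(4))
```

```text
(227, 270) [0.5339 0.1873 0.0322]
(205, 271) [0.5331 0.2314 0.017 ]
(169, 272) [0.5287 0.297  0.0265]
(245, 270) [0.5366 0.1554 0.017 ]
(415, 258) [ 0.5579 -0.1611  0.0739]
(412, 290) [ 0.4987 -0.1538  0.0791]
(409, 305) [ 0.4725 -0.1498  0.0692]
(450, 285) [ 0.5168 -0.2393  0.0109]
(548, 280) [ 0.5325 -0.4334 -0.0025]
(520, 285) [ 0.506  -0.328   0.1336]
(490, 290) [ 0.5035 -0.2991  0.0632]
(358, 275) [ 0.5262 -0.0581  0.0591]
```

View pics/vise.png

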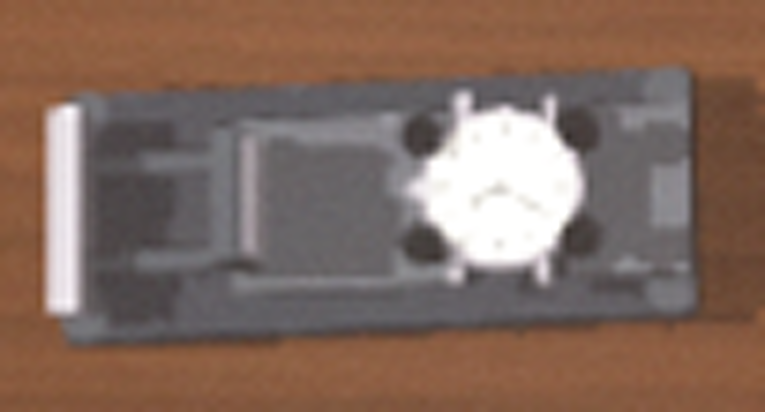

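View pics/box.png

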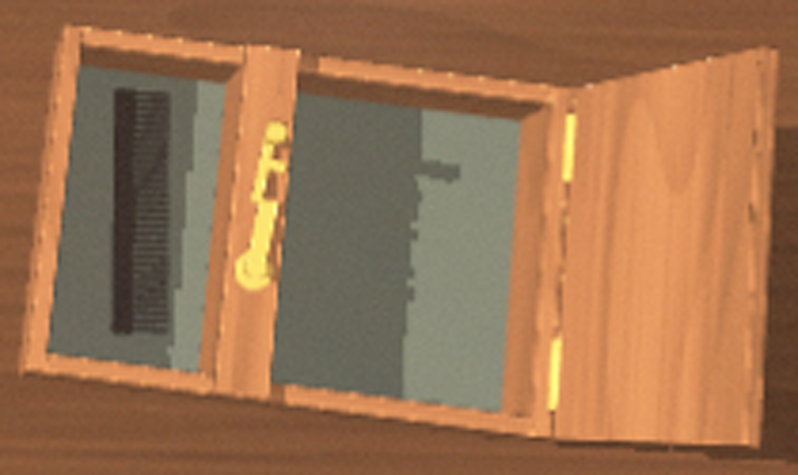

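The crop confirms the white-dial watch, with crown towards the tab, lugs along ±x, and the tab face at crop x≈257. In the box crop the hook lies along the rail, its pivot at (253,270) and knob at (277,132), and the door stands open past upright. Now I'll work out the poses.

```bash
cat > poses.py <<'E'
from h import *
f=np.load('last_top.npz'); p,d=f['p'],f['d']
def cv(q,s,ox,oy): return [((a+.5)/s-.5+ox,(b+.5)/s-.5+oy) for a,b in q]
V=lambda q,z: world('top',cv(q,7.5,160,245),z=z)
B=lambda q,z: world('top',cv(q,3.8,345,220),z=z)
E
python3 - <<'E'
from poses import *
bed=V([(690,68),(695,314),(70,342),(84,93)],.012); print('bed',bed.round(4))
print('watch',V([(504,188)],.031).round(4),'lugs',V([(461,93),(551,95),(545,283),(456,283)],.026).round(4))
print('pins',V([(578,132),(580,236),(424,133),(424,243)],.035).round(4))
print('tab',V([(257,135),(257,260)],.044).round(4))
c=B([(65,28),(22,375)],.062); r=B([(300,48),(268,398),(245,46),(215,392)],.070); h=B([(575,88),(550,438)],.062)
print('yend',c.round(4),'\nrail',r.round(4),'\nhinge',h.round(4))
print('pivot/knob',B([(253,270)],.074).round(4),B([(277,132)],.092).round(4))
print('door free',B([(775,48),(757,445)],.19).round(4))
# depth based: door plane & knob
yy,xx=np.mgrid[235:330,498:545]; P=world('top',np.c_[xx.ravel(),yy.ravel()],d)
P=P[(P[:,2]>.075)]; print(len(P),P.max(0)); 
m=P.mean(0);n=np.linalg.svd(P-m,full_matrices=0)[2][2]; print('door normal',n.round(3),m.round(3), P[P[:,2]>.18].mean(0))
# bed via depth mask
yy,xx=np.mgrid[250:298,163:258];P=world('top',np.c_[xx.ravel(),yy.ravel()],d);q=(P[:,2]>.009)&(P[:,2]<.06)
print(cv2.minAreaRect((P[q][:,:2]*1000).astype(np.float32)))
yy,xx=np.mgrid[225:340,348:500];P=world('top',np.c_[xx.ravel(),yy.ravel()],d);q=(P[:,2]>.056)&(P[:,2]<.073)
r=cv2.minAreaRect((P[q][:,:2]*1000).astype(np.float32));print(r)
q=(P[:,2]>.08); print('knob',P[q].round(3)[:12])
E
```

```text
bed [[0.5693 0.1448 0.012 ]
 [0.5058 0.1407 0.012 ]
 [0.4957 0.2983 0.012 ]
 [0.5596 0.2995 0.012 ]]
watch [[0.5347 0.188  0.031 ]] lugs [[0.5594 0.2009 0.026 ]
 [0.5594 0.1781 0.026 ]
 [0.5115 0.1772 0.026 ]
 [0.5111 0.1995 0.026 ]]
pins [[0.5488 0.1696 0.035 ]
 [0.5225 0.1678 0.035 ]
 [0.5477 0.2081 0.035 ]
 [0.52   0.2066 0.035 ]]
tab [[0.5451 0.2479 0.044 ]
 [0.5139 0.2458 0.044 ]]
yend [[ 0.6162 -0.0643  0.062 ]
 [ 0.4468 -0.0445  0.062 ]] 
rail [[ 0.6071 -0.1784  0.07  ]
 [ 0.4382 -0.1602  0.07  ]
 [ 0.6075 -0.1515  0.07  ]
 [ 0.4404 -0.1352  0.07  ]] 
hinge [[ 0.5918 -0.3142  0.062 ]
 [ 0.4229 -0.2948  0.062 ]]
pivot/knob [[ 0.4979 -0.1533  0.074 ]] [[ 0.5617 -0.1624  0.092 ]]
door free [[ 0.5869 -0.3578  0.19  ]
 [ 0.419  -0.3398  0.19  ]]
4276 [0.59121803 0.02534466 1.08346774]
door normal [ 0.11   0.973 -0.204] [ 0.508 -0.327  0.142] [ 0.49354311 -0.3321373   0.21039903]
((532.902587890625, 222.45559692382812), (64.27977752685547, 161.41781616210938), 3.960761785507202)
((520.322998046875, -182.81564331054688), (257.13934326171875, 171.90274047851562), 83.64061737060547)
knob [[0.398 0.025 1.083]
 [0.398 0.025 1.083]
 [0.398 0.025 1.083]
 [0.398 0.025 1.083]
 [0.398 0.025 1.083]
 [0.398 0.025 1.083]
 [0.398 0.025 1.083]
 [0.398 0.025 1.083]
 [0.398 0.025 1.083]
 [0.398 0.025 1.083]
 [0.398 0.025 1.083]
 [0.398 0.025 1.083]]
```

Vise: origin (0.535,0.188), yaw 4° (watch yaw about 1.3°). Box: origin (0.520,-0.1795), yaw -6.4°, door at about 1.78 rad, hook at about 1.46 rad. These agree with the given heights and sizes. I'll close the fingers, turn, and travel to above the tab slot.

Call:
send_rows:
  increments:
    - [0, 0, 0, 0, 0, -0.1205]
    - [0, 0, 0, 0, 0, -0.1205]
    - [0, 0, 0, 0, 0, -0.1205]
    - [0, 0, 0, 0, 0, -0.1205]
    - [0, 0, 0, 0, 0, -0.1205]
    - [0, 0, 0, 0, 0, -0.1205]
    - [0, 0, 0, 0, 0, -0.1205]
    - [0, 0, 0, 0, 0, -0.1205]
    - [0, 0, 0, 0, 0, -0.1205]
    - [0, 0, 0, 0, 0, -0.1205]
  jaw: -1

```text
time: 0.93
tcp_pos: [0.1774, -0.5466, 0.2135]
tool_rot: [[0.046, 0.999, -0.0], [0.999, -0.046, 0.001], [0.001, -0.0, -1.0]]
contact_force: [0.3, 0.1, -0.8]
opening: 0.0271
finger_force: 0.0
```

Call:
send_rows:
  increments:
    - [0, 0, 0, 0, 0, -0.121]
    - [0.034, 0.0185, 0, 0, 0, 0]
    - [0.034, 0.0185, 0, 0, 0, 0]
    - [0.034, 0.0185, 0, 0, 0, 0]
    - [0.034, 0.0185, 0, 0, 0, 0]
    - [0.034, 0.0185, 0, 0, 0, 0]
    - [0.034, 0.0185, 0, 0, 0, 0]
    - [0.034, 0.0185, 0, 0, 0, 0]
    - [0.034, 0.0185, 0, 0, 0, 0]
    - [0.034, 0.0185, 0, 0, 0, 0]

```text
time: 1.77
tcp_pos: [0.3226, -0.2283, 0.2138]
tool_rot: [[-0.068, 0.998, -0.0], [0.998, 0.068, 0.0], [0.0, -0.0, -1.0]]
contact_force: [0.8, -0.3, -0.2]
opening: 0.0008
finger_force: 0.0
```

Call:
send_rows:
  increments:
    - [0.034, 0.0185, 0, 0, 0, 0]
    - [0.034, 0.0185, 0, 0, 0, 0]
    - [0.034, 0.0185, 0, 0, 0, 0]
    - [0.034, 0.0185, 0, 0, 0, 0]
    - [0.034, 0.0185, 0, 0, 0, 0]
    - [0.034, 0.0185, 0, 0, 0, 0]
    - [0.034, 0.0185, 0, 0, 0, 0]
    - [0.034, 0.0185, 0, 0, 0, 0]
    - [0.034, 0.0185, 0, 0, 0, 0]
    - [0.034, 0.0185, 0, 0, 0, 0]

```text
time: 2.6
tcp_pos: [0.4837, 0.1237, 0.2136]
tool_rot: [[-0.07, 0.998, -0.0], [0.998, 0.07, -0.0], [-0.0, -0.0, -1.0]]
contact_force: [0.7, -1.1, 0.6]
opening: 0.0004
finger_force: 0.0
```

Call:
send_rows:
  increments:
    - [0.034, 0.0185, 0, 0, 0, 0]
    - [0.034, 0.0185, 0, 0, 0, 0]
    - [0.034, 0.0185, 0.02, 0, 0, 0]
    - [0, 0, 0.03, 0, 0, 0]
    - [0, 0, 0.03, 0, 0, 0]
    - [0, 0, 0.03, 0, 0, 0]
    - [0, 0, 0, 0, 0, 0]
    - [0, 0, 0, 0, 0, 0]

```text
time: 3.27
tcp_pos: [0.5302, 0.2254, 0.1035]
tool_rot: [[-0.069, 0.998, -0.004], [0.998, 0.069, -0.002], [-0.001, -0.004, -1.0]]
contact_force: [0.3, -1.2, 0.8]
opening: 0.0005
finger_force: 0.0
```

Call:
send_rows:
  increments:
    - [0.0065, 0.002, 0.02, 0, 0, 0]
    - [0, 0, 0.02, 0, 0, 0]
    - [0, 0, 0.01, 0, 0, 0]
    - [0, 0, 0, 0, 0, 0]
    - [0, 0, 0, 0, 0, 0]

```text
time: 3.68
tcp_pos: [0.5336, 0.2325, 0.0561]
tool_rot: [[-0.069, 0.998, 0.002], [0.998, 0.069, 0.001], [0.0, 0.002, -1.0]]
contact_force: [0.6, -0.2, 0.5]
opening: 0.0004
finger_force: 0.0
```

Run:
```python
from h import *
p,d=grab('scene'); cv2.imwrite('pics/s1.png',cv2.resize(p[270:390,350:510],None,fx=5,fy=5,interpolation=cv2.INTER_CUBIC)[:,:,::-1])
s=manip.state(); print(s['tcp_pos'],s['contact_force'])
```

```text
[0.53391699 0.23267007 0.05647931] [-0.42397342 -0.73897452  0.09968001]
```

View pics/s1.png

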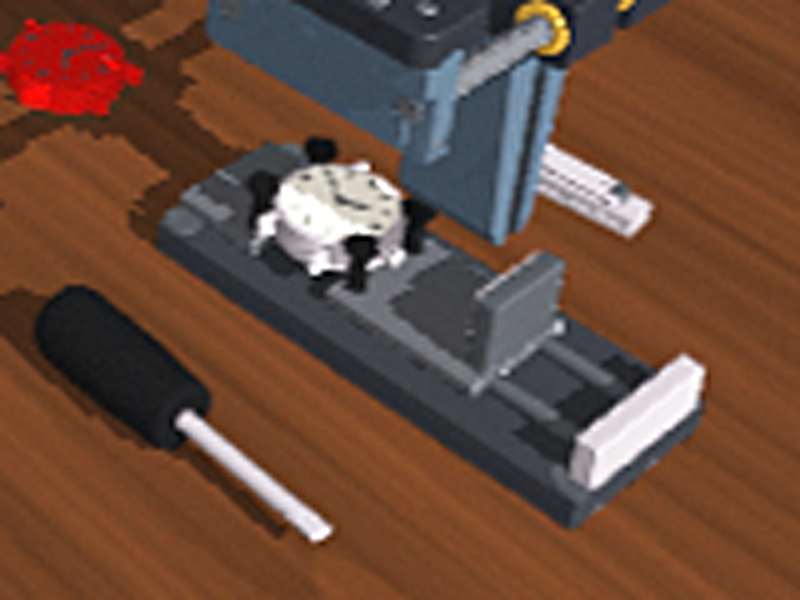

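The closed fingertips (crop about 500,240) stand between the moving pins (415,225) and the tab (520,310). I'll lower to 36 mm and push.

Call:
send_rows:
  increments:
    - [0, 0, 0.01, 0, 0, 0]
    - [0, 0, 0.01, 0, 0, 0]
    - [0, 0, 0, 0, 0, 0]
    - [0.003, 0, 0, 0, 0, 0]
    - [0.003, 0, 0, 0, 0, 0]
    - [0.004, 0, 0, 0, 0, 0]
    - [0.004, 0, 0, 0, 0, 0]
    - [0, 0, 0, 0, 0, 0]

```text
time: 4.4
tcp_pos: [0.5311, 0.2446, 0.0339]
tool_rot: [[-0.071, 0.997, -0.002], [0.997, 0.071, -0.005], [-0.004, -0.002, -1.0]]
contact_force: [0.9, -6.1, -3.7]
opening: 0.0003
finger_force: 3.1
```

Call:
send_rows:
  increments:
    - [0.004, 0, 0, 0, 0, 0]
    - [0.004, 0, 0, 0, 0, 0]
    - [0.004, 0, 0, 0, 0, 0]
    - [0.004, 0, 0, 0, 0, 0]
    - [0.002, 0, 0, 0, 0, 0]
    - [0.002, 0, 0, 0, 0, 0]
    - [0, 0, 0, 0, 0, 0]

```text
time: 4.98
tcp_pos: [0.5298, 0.2642, 0.0339]
tool_rot: [[-0.071, 0.998, -0.002], [0.997, 0.071, -0.005], [-0.005, -0.002, -1.0]]
contact_force: [1.0, -6.6, -2.6]
opening: 0.0004
finger_force: 3.4
```

Call:
send_rows:
  increments:
    - [0.002, 0, 0, 0, 0, 0]
    - [0.002, 0, 0, 0, 0, 0]
    - [0.002, 0, 0, 0, 0, 0]
    - [0, 0, 0, 0, 0, 0]

```text
time: 5.32
tcp_pos: [0.5295, 0.2681, 0.034]
tool_rot: [[-0.072, 0.997, -0.002], [0.997, 0.072, -0.009], [-0.009, -0.003, -1.0]]
contact_force: [1.8, -12.8, -1.5]
opening: 0.0006
finger_force: 6.6
```

Call:
send_rows:
  increments:
    - [0.002, 0, 0, 0, 0, 0]
    - [0.001, 0, 0, 0, 0, 0]
    - [0, 0, 0, 0, 0, 0]

```text
time: 5.57
tcp_pos: [0.5295, 0.2683, 0.034]
tool_rot: [[-0.073, 0.997, -0.002], [0.997, 0.073, -0.013], [-0.013, -0.003, -1.0]]
contact_force: [4.0, -21.4, 1.7]
opening: 0.0005
finger_force: 10.8
```

The jaw has stopped against its end at the predicted place. Next: back off, rise and hover over the watch, fingers opened to about 62 mm.

Call:
send_rows:
  increments:
    - [-0.01, 0, 0, 0, 0, 0]
    - [-0.004, 0, -0.02, 0, 0, 0]
    - [0, 0, -0.03, 0, 0, 0.05]
    - [-0.02, 0.001, 0, 0, 0, 0]
    - [-0.025, 0.001, 0, 0, 0, 0]
    - [-0.025, 0.001, 0, 0, 0, 0]
    - [0, 0, 0, 0, 0, 0]
    - [0, 0, 0, 0, 0, 0]
    - [0, 0, 0, 0, 0, 0]
  jaw: 0.36

```text
time: 6.32
tcp_pos: [0.5355, 0.1921, 0.0851]
tool_rot: [[-0.019, 1.0, 0.001], [1.0, 0.019, 0.001], [0.001, 0.001, -1.0]]
contact_force: [-0.1, 0.1, -0.3]
opening: 0.0576
finger_force: 0.0
```

Run:
```python
from h import *
p,d=grab('scene'); cv2.imwrite('pics/s2.png',cv2.resize(p[270:390,350:510],None,fx=5,fy=5,interpolation=cv2.INTER_CUBIC)[:,:,::-1])
s=manip.state(); print(s['tcp_pos'],s['contact_force'])
print(((pix('scene',[[.535,.189,.031],[.559,.1895,.026]])-[350,270])*5).round())
```

```text
[0.53538332 0.19232588 0.08495979] [ 1.33226015 -0.08625121  0.80408733]
[[337. 199.]
 [282. 243.]]
```

View pics/s2.png

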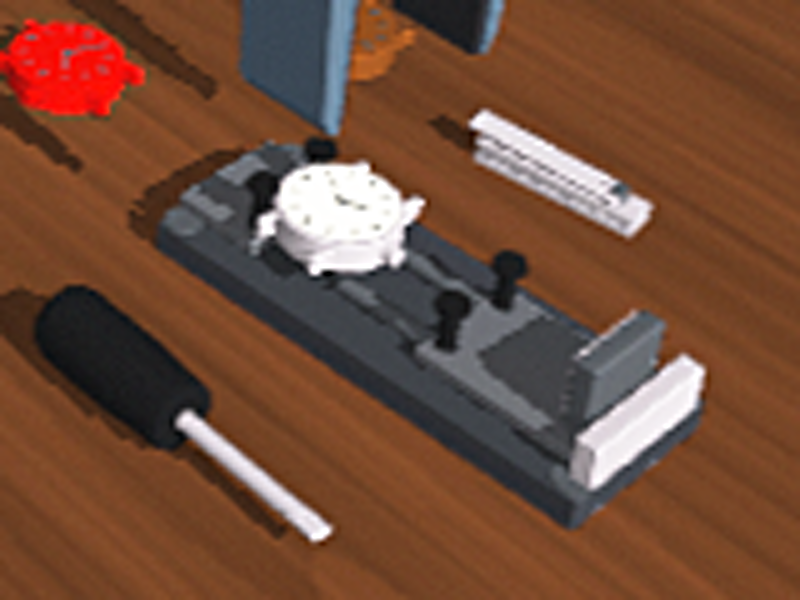

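The jaw is fully open, its pins at (450,300) and (510,265), and the watch lies unmoved with its dial at (340,205). I'll lower around the lugs.

Call:
send_rows:
  increments:
    - [-0.003, 0, 0.02, 0, 0, 0]
    - [0, 0, 0.02, 0, 0, 0]
    - [0, 0, 0.015, 0, 0, 0]
    - [0, 0, 0.0055, 0, 0, 0]
    - [0, 0, 0, 0, 0, 0]
    - [0, 0, 0, 0, 0, 0]
    - [0, 0, 0, 0, 0, 0]

```text
time: 6.95
tcp_pos: [0.536, 0.1891, 0.0252]
tool_rot: [[-0.019, 1.0, 0.002], [1.0, 0.019, 0.001], [0.001, 0.002, -1.0]]
contact_force: [1.3, 0.4, -0.6]
opening: 0.0623
finger_force: 0.0
```

Call:
send_rows:
  increments:
    - [0, -0.001, 0.003, 0, 0, 0]
    - [0, 0, 0, 0, 0, 0]
    - [0, 0, 0, 0, 0, 0]

```text
time: 7.2
tcp_pos: [0.5343, 0.1884, 0.0217]
tool_rot: [[-0.019, 1.0, 0.001], [1.0, 0.019, 0.0], [0.0, 0.001, -1.0]]
contact_force: [-0.5, -0.3, 0.1]
opening: 0.0619
finger_force: 0.0
```

Call:
send_rows:
  increments:
    - [0, 0, 0, 0, 0, 0]
    - [0, 0, 0, 0, 0, 0]
    - [0, 0, 0, 0, 0, 0]
    - [0, 0, 0, 0, 0, 0]
    - [0, 0, 0, 0, 0, 0]
    - [0, 0, 0, 0, 0, 0]
  jaw: -0.1
  newtons: 15

```text
time: 7.7
tcp_pos: [0.5351, 0.1888, 0.0216]
tool_rot: [[-0.019, 1.0, 0.002], [1.0, 0.019, 0.001], [0.001, 0.002, -1.0]]
contact_force: [2.4, 1.7, 1.1]
opening: 0.0474
finger_force: 15.0
```

Call:
send_rows:
  increments:
    - [0.002, 0, 0, 0, 0, 0]
    - [0.003, 0, 0, 0, 0, 0]
    - [0.003, -0.0005, 0, 0, 0, 0]
    - [0.003, 0, 0, 0, 0, 0]
    - [0.002, 0, 0, 0, 0, 0]
    - [0, 0, 0, 0, 0, 0]
  newtons: 20

```text
time: 8.2
tcp_pos: [0.5331, 0.2017, 0.0215]
tool_rot: [[-0.019, 1.0, -0.001], [1.0, 0.019, -0.0], [-0.0, -0.001, -1.0]]
contact_force: [-1.0, -1.9, 5.0]
opening: 0.047
finger_force: 20.0
```

Call:
send_rows:
  increments:
    - [0, 0, -0.003, 0, 0, 0]
    - [0, 0, -0.005, 0, 0, 0]
    - [0, 0, -0.01, 0, 0, 0]
    - [0, 0, -0.02, 0, 0, 0]
    - [0, 0, -0.03, 0, 0, 0]
    - [0, 0, -0.03, 0, 0, 0]
    - [0, 0, -0.03, 0, 0, 0]
    - [0, 0, 0, 0, 0, 0]
    - [0, 0, 0, 0, 0, 0]

```text
time: 8.95
tcp_pos: [0.5343, 0.2019, 0.1516]
tool_rot: [[-0.019, 1.0, 0.004], [1.0, 0.019, 0.002], [0.002, 0.004, -1.0]]
contact_force: [-0.3, 0.5, -1.6]
opening: 0.0464
finger_force: 20.0
```

Run:
```python
from h import *
p,d=grab('scene'); cv2.imwrite('pics/s3.png',cv2.resize(p[180:390,200:510],None,fx=2.5,fy=2.5,interpolation=cv2.INTER_CUBIC)[:,:,::-1])
s=manip.state(); print(s['tcp_pos'],s['contact_force'],s['moment'],s['opening'])
```

```text
[0.5331844  0.20145631 0.14979504] [ 0.59928099 -0.48651015 -0.91383422] [ 0.0018159  -0.07961385  0.00941639] 0.046564418349132705
```

View pics/s3.png

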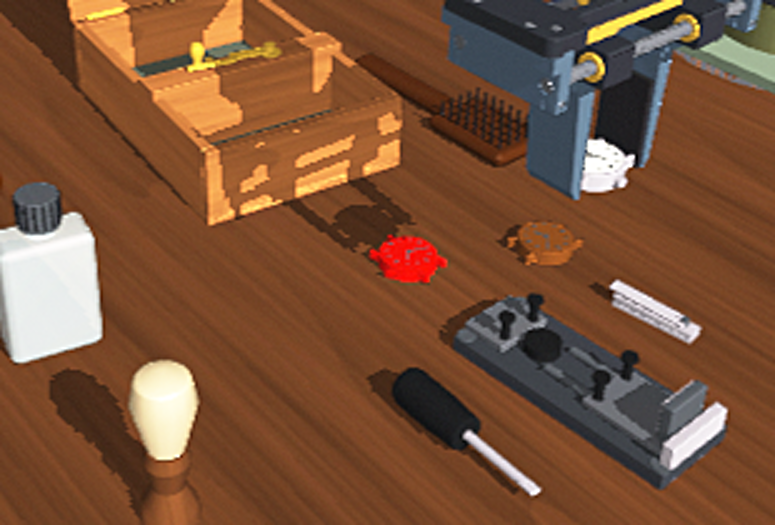

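The watch is held level, the vise is empty and the pins are clear. I'll carry it to above the bay.

Call:
send_rows:
  increments:
    - [0, 0, 0, 0, 0, 0.065]
    - [-0.015, 0.001, 0, 0, 0, 0.066]
    - [-0.031, 0.002, 0, 0, 0, 0]
    - [-0.031, 0.002, 0, 0, 0, 0]
    - [-0.031, 0.002, 0, 0, 0, 0]
    - [-0.031, 0.002, 0, 0, 0, 0]
    - [-0.031, 0.002, 0, 0, 0, 0]
    - [-0.031, 0.002, 0, 0, 0, 0]
    - [-0.031, 0.002, 0, 0, 0, 0]
    - [-0.031, 0.002, 0, 0, 0, 0]

```text
time: 9.83
tcp_pos: [0.5203, -0.063, 0.1475]
tool_rot: [[0.112, 0.994, -0.004], [0.994, -0.112, 0.001], [0.0, -0.004, -1.0]]
contact_force: [0.4, -0.2, -0.6]
opening: 0.0469
finger_force: 20.0
```

Call:
send_rows:
  increments:
    - [-0.031, 0.002, 0, 0, 0, 0]
    - [-0.031, 0.002, 0, 0, 0, 0]
    - [-0.031, 0.002, 0, 0, 0, 0]
    - [-0.031, 0.002, 0, 0, 0, 0]
    - [-0.031, 0.002, 0, 0, 0, 0]
    - [-0.015, 0.002, 0, 0, 0, 0]
    - [0, 0, 0, 0, 0, 0]
    - [0, 0, 0, 0, 0, 0]
    - [0, 0, 0, 0, 0, 0]

```text
time: 10.58
tcp_pos: [0.5143, -0.2307, 0.1484]
tool_rot: [[0.111, 0.994, -0.002], [0.994, -0.111, 0.002], [0.002, -0.002, -1.0]]
contact_force: [0.0, 1.1, -0.2]
opening: 0.0471
finger_force: 20.0
```

Call:
send_rows:
  increments:
    - [0, 0, 0.02, 0, 0, 0]
    - [0, 0, 0.025, 0, 0, 0]
    - [0, 0, 0.025, 0, 0, 0]
    - [0, 0, 0.025, 0, 0, 0]
    - [0, 0, 0.02, 0, 0, 0]
    - [0, 0, 0.01, 0, 0, 0]
    - [0, 0, 0, 0, 0, 0]
    - [0, 0, 0, 0, 0, 0]
    - [0, 0, 0, 0, 0, 0]

```text
time: 11.33
tcp_pos: [0.516, -0.2321, 0.0256]
tool_rot: [[0.111, 0.994, 0.002], [0.994, -0.111, -0.001], [-0.001, 0.002, -1.0]]
contact_force: [-0.5, -0.3, -0.4]
opening: 0.0473
finger_force: 20.0
```

Call:
send_rows:
  increments:
    - [0, 0, 0.003, 0, 0, 0]
    - [0, 0, 0.003, 0, 0, 0]
    - [0, 0, 0.001, 0, 0, 0]
    - [0, 0, 0, 0, 0, 0]
    - [0, 0, 0, 0, 0, 0]

```text
time: 11.75
tcp_pos: [0.5149, -0.2322, 0.0174]
tool_rot: [[0.112, 0.994, 0.0], [0.994, -0.112, -0.0], [-0.0, 0.0, -1.0]]
contact_force: [-0.8, -0.5, -0.1]
opening: 0.0468
finger_force: 20.0
```

Call:
send_rows:
  increments:
    - [0, 0, 0.002, 0, 0, 0]
    - [0, 0, 0.0015, 0, 0, 0]
    - [0, 0, 0.001, 0, 0, 0]
    - [0, 0, 0, 0, 0, 0]
    - [0, 0, 0, 0, 0, 0]

```text
time: 12.17
tcp_pos: [0.5148, -0.2321, 0.0127]
tool_rot: [[0.112, 0.994, -0.0], [0.994, -0.112, 0.0], [0.0, -0.0, -1.0]]
contact_force: [0.6, 0.5, -0.6]
opening: 0.0468
finger_force: 20.0
```

Call:
send_rows:
  increments:
    - [0, 0, 0.0005, 0, 0, 0]
    - [0, 0, 0.0005, 0, 0, 0]
    - [0, 0, 0, 0, 0, 0]
    - [0, 0, 0, 0, 0, 0]

```text
time: 12.5
tcp_pos: [0.5148, -0.2322, 0.0118]
tool_rot: [[0.112, 0.994, -0.0], [0.994, -0.112, -0.0], [-0.0, -0.0, -1.0]]
contact_force: [-0.1, 0.1, 0.0]
opening: 0.0472
finger_force: 20.0
```

Call:
send_rows:
  increments:
    - [0, 0, 0.0005, 0, 0, 0]
    - [0, 0, 0.0005, 0, 0, 0]
    - [0, 0, 0, 0, 0, 0]
    - [0, 0, 0, 0, 0, 0]

```text
time: 12.83
tcp_pos: [0.5149, -0.2322, 0.0115]
tool_rot: [[0.112, 0.994, 0.0], [0.994, -0.112, -0.0], [-0.0, 0.0, -1.0]]
contact_force: [-1.7, 1.0, 5.3]
opening: 0.047
finger_force: 20.0
```

Contact is felt: 5 N and the descent has stopped. I'll release slowly, then rise.

Call:
send_rows:
  increments:
    - [0, 0, 0, 0, 0, 0]
    - [0, 0, 0, 0, 0, 0]
    - [0, 0, 0, 0, 0, 0]
    - [0, 0, 0, 0, 0, 0]
    - [0, 0, 0, 0, 0, 0]
  jaw: 0.36

```text
time: 13.25
tcp_pos: [0.5148, -0.2322, 0.0106]
tool_rot: [[0.112, 0.994, -0.0], [0.994, -0.112, 0.0], [-0.0, -0.0, -1.0]]
contact_force: [-0.7, -1.1, 0.2]
opening: 0.0621
finger_force: 0.0
```

Call:
send_rows:
  increments:
    - [0, 0, -0.005, 0, 0, 0]
    - [0, 0, -0.015, 0, 0, 0]
    - [0, 0, -0.03, 0, 0, 0]
    - [0, 0, -0.04, 0, 0, 0]
    - [0, 0, -0.04, 0, 0, 0]
    - [-0.03, 0, -0.04, 0, 0, 0]
    - [-0.04, 0, -0.04, 0, 0, 0]
    - [-0.04, 0, -0.02, 0, 0, 0]
    - [-0.04, 0, 0, 0, 0, 0]
    - [0, 0, 0, 0, 0, 0]

```text
time: 14.08
tcp_pos: [0.4997, -0.3698, 0.2241]
tool_rot: [[0.116, 0.993, 0.003], [0.993, -0.116, -0.007], [-0.007, 0.004, -1.0]]
contact_force: [0.2, -0.2, -1.5]
opening: 0.0617
finger_force: 0.0
```

Run:
```python
from h import *
p,d=grab('top'); cv2.imwrite('pics/t4.png',cv2.resize(p[220:345,345:555],None,fx=3.8,fy=3.8,interpolation=cv2.INTER_CUBIC)[:,:,::-1])
s=manip.state(); print(s['tcp_pos'],s['contact_force'],s['opening'])
```

```text
[ 0.49947831 -0.36618299  0.2227801 ] [-0.85666311 -0.17334665 -0.37164857] 0.06188989568063228
```

View pics/t4.png

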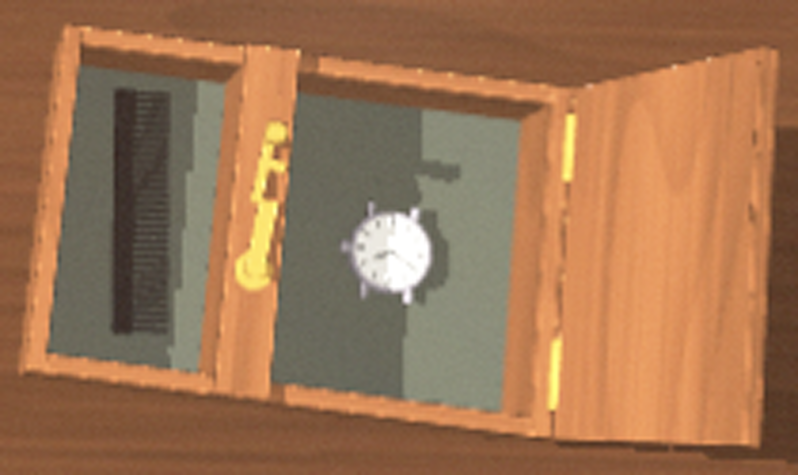

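The watch lies dial up on the felt, at crop (390,252). The hook's edge is close to the rail edge, so I'll compute its clearance from the door and plan the door push.

Run:
```python
from poses import *
O=np.array([.520,-.1795]);a=np.radians(-6.4);ex=np.array([np.cos(a),np.sin(a)]);ey=np.array([-ex[1],ex[0]])
tb=lambda P:np.c_[(P[:,:2]-O)@ex,(P[:,:2]-O)@ey].round(4)
f=np.load('last_top.npz');p=f['p'].astype(int)
y=(p[...,0]-p[...,2]>110)&(p[...,1]-p[...,2]>75); y[:, :395]=0;y[:,440:]=0
v,u=np.nonzero(y); 
b=tb(world('top',np.c_[u,v],z=.074)); print(len(b),b.min(0),b.max(0))
for x0 in np.arange(-.04,.06,.01):
    q=b[(b[:,0]>=x0)&(b[:,0]<x0+.01)]
    if len(q): print(x0.round(2),q[:,1].min(),q[:,1].max())
print('rail edges',tb(B([(300,48),(268,398),(245,46),(215,392)],.07)))
```

```text
499 [-0.0331 -0.0014] [0.2828 0.058 ]
-0.04 0.0178 0.0288
-0.03 0.0162 0.0316
-0.02 0.0176 0.03
-0.01 0.0167 0.0257
0.0 0.0156 0.0273
0.01 0.0224 0.0277
0.02 0.0141 0.0266
0.03 0.0173 0.0246
0.04 0.014 0.0235
rail edges [[ 0.0864  0.0108]
 [-0.0835  0.0101]
 [ 0.0838  0.0375]
 [-0.084   0.0351]]
```

The hook clears the door edge by about 4 mm, so no nudge is needed. I'll take the closed fingers behind the door and swing it over.

Call:
send_rows:
  increments:
    - [-0.008, 0.02, 0, 0, 0, 0]
    - [0, 0, 0.02, 0, 0, 0]
    - [0, 0, 0.025, 0, 0, 0]
    - [0, 0, 0.023, 0, 0, 0]
    - [0, 0, 0, 0, 0, 0]
    - [0, 0, 0, 0, 0, 0]
  jaw: -1

```text
time: 14.63
tcp_pos: [0.5185, -0.3717, 0.1531]
tool_rot: [[0.111, 0.994, -0.003], [0.994, -0.111, 0.003], [0.002, -0.003, -1.0]]
contact_force: [-0.6, 0.1, 0.5]
opening: 0.0247
finger_force: 0.0
```

Call:
send_rows:
  increments:
    - [0.006, 0, 0, 0, 0, 0]
    - [0.008, 0, 0, 0, 0, 0]
    - [0.008, 0, 0, 0, 0, 0]
    - [0.008, 0, 0, 0, 0, 0]
    - [0.008, 0, 0, 0, 0, 0]
    - [0.008, 0, 0, 0, 0, 0]
    - [0, 0, 0, 0, 0, 0]

```text
time: 15.22
tcp_pos: [0.5248, -0.3256, 0.1548]
tool_rot: [[0.111, 0.994, 0.001], [0.994, -0.111, 0.001], [0.001, 0.001, -1.0]]
contact_force: [-0.2, -0.5, 0.3]
opening: 0.0005
finger_force: 0.0
```

Call:
send_rows:
  increments:
    - [0.011, 0, -0.003, 0, 0, 0]
    - [0.011, 0, -0.003, 0, 0, 0]
    - [0.008, 0, 0.002, 0, 0, 0]
    - [0.008, 0, 0.003, 0, 0, 0]
    - [0.008, 0, 0.003, 0, 0, 0]
    - [0, 0, 0, 0, 0, 0]

```text
time: 15.72
tcp_pos: [0.5294, -0.2795, 0.1516]
tool_rot: [[0.111, 0.994, -0.001], [0.994, -0.111, 0.002], [0.002, -0.001, -1.0]]
contact_force: [-1.0, -0.6, 0.1]
opening: 0.0004
finger_force: 0.0
```

Call:
send_rows:
  increments:
    - [0.008, 0, 0.004, 0, 0, 0]
    - [0.007, 0, 0.005, 0, 0, 0]
    - [0.007, 0, 0.005, 0, 0, 0]
    - [0.006, 0, 0.006, 0, 0, 0]
    - [0.006, 0, 0.006, 0, 0, 0]
    - [0.006, 0, 0.007, 0, 0, 0]
    - [0, 0, 0, 0, 0, 0]

```text
time: 16.3
tcp_pos: [0.533, -0.2403, 0.1173]
tool_rot: [[0.111, 0.994, -0.003], [0.994, -0.111, 0.002], [0.002, -0.003, -1.0]]
contact_force: [1.0, -0.1, 0.5]
opening: 0.0006
finger_force: 0.0
```

Run:
```python
from h import *
p,d=grab('top'); q=np.load('last_scene.npz')
p2,d2=grab('scene')
cv2.imwrite('pics/t5.png',np.hstack([cv2.resize(p[215:345,345:555],(400,248)),cv2.resize(p2[60:270,190:400],(400,400))[:248] if 0 else cv2.resize(p2[70:270,190:400],(400,248))])[:,:,::-1])
s=manip.state(); print(s['tcp_pos'],s['contact_force'])
```

```text
[ 0.53353609 -0.24147263  0.11845298] [ 0.8994512  -0.43034737  0.463363  ]
```

View pics/t5.png

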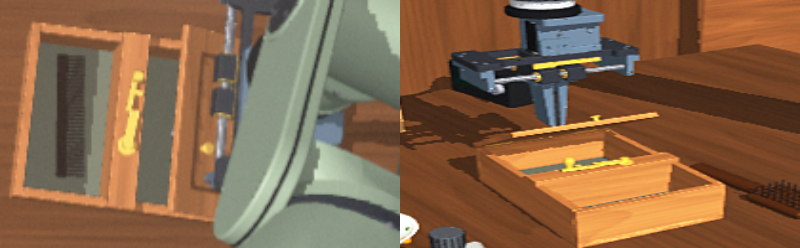

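The door has followed the fingers and stands at about 30°, its stud clear of the tool. I'll push it down shut.

Call:
send_rows:
  increments:
    - [0.004, 0, 0.008, 0, 0, 0]
    - [0.004, 0, 0.008, 0, 0, 0]
    - [0.003, 0, 0.008, 0, 0, 0]
    - [0.002, 0, 0.008, 0, 0, 0]
    - [0.001, 0, 0.007, 0, 0, 0]
    - [0, 0, 0.005, 0, 0, 0]
    - [0, 0, 0.003, 0, 0, 0]
    - [0, 0, 0, 0, 0, 0]

```text
time: 17.07
tcp_pos: [0.5347, -0.228, 0.0712]
tool_rot: [[0.112, 0.994, -0.002], [0.994, -0.112, 0.001], [0.0, -0.002, -1.0]]
contact_force: [0.1, 0.3, -0.1]
opening: 0.0005
finger_force: 0.0
```

Call:
send_rows:
  increments:
    - [0, 0, 0.001, 0, 0, 0]
    - [0, 0, 0.001, 0, 0, 0]
    - [0, 0, 0, 0, 0, 0]

```text
time: 17.32
tcp_pos: [0.5355, -0.2284, 0.0704]
tool_rot: [[0.112, 0.994, 0.0], [0.994, -0.112, -0.0], [-0.0, 0.0, -1.0]]
contact_force: [-0.8, -0.6, 0.5]
opening: 0.0007
finger_force: 0.0
```

Call:
send_rows:
  increments:
    - [0, 0, 0.001, 0, 0, 0]
    - [0, 0, 0.001, 0, 0, 0]
    - [0, 0, 0, 0, 0, 0]

```text
time: 17.57
tcp_pos: [0.5356, -0.2284, 0.0702]
tool_rot: [[0.112, 0.994, 0.001], [0.994, -0.112, -0.001], [-0.001, 0.001, -1.0]]
contact_force: [-3.2, 0.9, 11.1]
opening: 0.0004
finger_force: 5.2
```

Call:
send_rows:
  increments:
    - [0, 0, 0.001, 0, 0, 0]
    - [0, 0, 0, 0, 0, 0]
    - [0, 0, 0, 0, 0, 0]

```text
time: 17.82
tcp_pos: [0.5356, -0.2284, 0.0702]
tool_rot: [[0.112, 0.994, 0.002], [0.994, -0.112, -0.001], [-0.001, 0.002, -1.0]]
contact_force: [-3.5, 2.1, 16.2]
opening: 0.0006
finger_force: 7.8
```

The door is shut at z=0.070 and presses back at 16 N. Next I'll go over the knob to its +y side.

Call:
send_rows:
  increments:
    - [0, 0, -0.015, 0, 0, 0]
    - [0, 0, -0.02, 0, 0, 0]
    - [0, 0, -0.02, 0, 0, 0]
    - [0.02, 0.004, 0, 0, 0, 0]
    - [0.03, 0.005, 0, 0, 0, 0]
    - [0.03, 0.005, 0, 0, 0, 0]
    - [0.02, 0.004, 0, 0, 0, 0]
    - [0, 0, 0, 0, 0, 0]
    - [0, 0, 0, 0, 0, 0]

```text
time: 18.57
tcp_pos: [0.5646, -0.1302, 0.1224]
tool_rot: [[0.11, 0.994, 0.0], [0.994, -0.11, -0.001], [-0.001, 0.0, -1.0]]
contact_force: [0.4, 0.1, 0.4]
opening: 0.0004
finger_force: 0.0
```

Run:
```python
from poses import *
O=np.array([.520,-.1795]);a=np.radians(-6.4);ex=np.array([np.cos(a),np.sin(a)]);ey=np.array([-ex[1],ex[0]])
s=manip.state()['tcp_pos'];print(s,(s[:2]-O)@ex,(s[:2]-O)@ey)
p,d=grab('scene'); q=[]
P=lambda x,y,z: np.r_[O+x*ex+y*ey,z]
print('door',(pix('scene',[P(.085,.009,.07),P(-.085,.009,.07),P(.0395,.0217,.092)])-[200,130])*4.7)
cv2.imwrite('pics/s6.png',cv2.resize(p[130:255,200:370],None,fx=4.7,fy=4.7,interpolation=cv2.INTER_CUBIC)[:,:,::-1])
```

```text
[ 0.56464814 -0.13023102  0.12235675] 0.03887792905437714 0.05393881382092843
door [[257.27341391 377.42069415]
 [607.21347254 289.20227611]
 [367.95227109 317.39336303]]
```

View pics/s6.png

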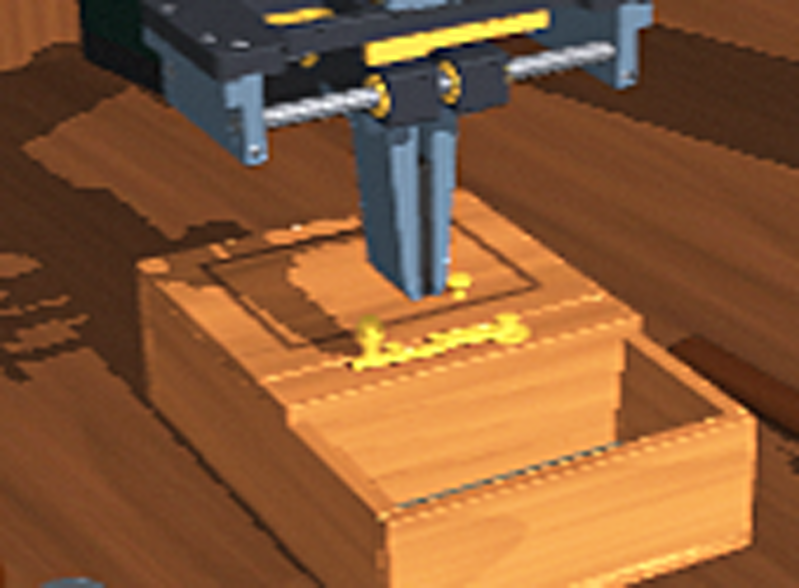

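The door lies flush, and the knob at (370,320) is where predicted, with the fingers on its tray side. I'll lower and sweep it along the arc.

Call:
send_rows:
  increments:
    - [0, 0, 0.02, 0, 0, 0]
    - [0, 0, 0.021, 0, 0, 0]
    - [0, 0, 0, 0, 0, 0]
    - [-0.0055, 0, 0, 0, 0, 0]
    - [-0.005, 0, 0, 0, 0, 0]
    - [-0.008, -0.001, 0, 0, 0, 0]
    - [-0.0075, -0.001, 0, 0, 0, 0]
    - [0, 0, 0, 0, 0, 0]

```text
time: 19.28
tcp_pos: [0.5597, -0.1584, 0.0822]
tool_rot: [[0.113, 0.994, 0.002], [0.994, -0.113, -0.001], [-0.001, 0.002, -1.0]]
contact_force: [0.7, -0.4, 0.8]
opening: 0.0005
finger_force: 0.0
```

Call:
send_rows:
  increments:
    - [-0.008, -0.003, 0, 0, 0, 0]
    - [-0.0075, -0.0035, 0, 0, 0, 0]
    - [-0.007, -0.005, 0, 0, 0, 0]
    - [-0.0065, -0.005, 0, 0, 0, 0]
    - [-0.004, -0.0045, 0, 0, 0, 0]
    - [-0.003, -0.004, 0, 0, 0, 0]
    - [0, 0, 0, 0, 0, 0]

```text
time: 19.87
tcp_pos: [0.5293, -0.1898, 0.0812]
tool_rot: [[0.112, 0.994, -0.001], [0.994, -0.112, 0.0], [-0.0, -0.001, -1.0]]
contact_force: [-0.7, 0.2, -0.0]
opening: 0.0003
finger_force: 0.2
```

Run:
```python
from poses import *
O=np.array([.520,-.1795]);a=np.radians(-6.4);ex=np.array([np.cos(a),np.sin(a)]);ey=np.array([-ex[1],ex[0]])
s=manip.state();print(s['contact_force']);s=s['tcp_pos'];print(s,(s[:2]-O)@ex,(s[:2]-O)@ey)
p,d=grab('scene')
cv2.imwrite('pics/s7.png',cv2.resize(p[130:255,200:370],None,fx=4.7,fy=4.7,interpolation=cv2.INTER_CUBIC)[:,:,::-1])
```

```text
[-0.68170772  0.21786381 -0.01970549]
[ 0.52932187 -0.18977891  0.08115517] 0.010409555492119442 -0.009175750260427657
```

View pics/s7.png

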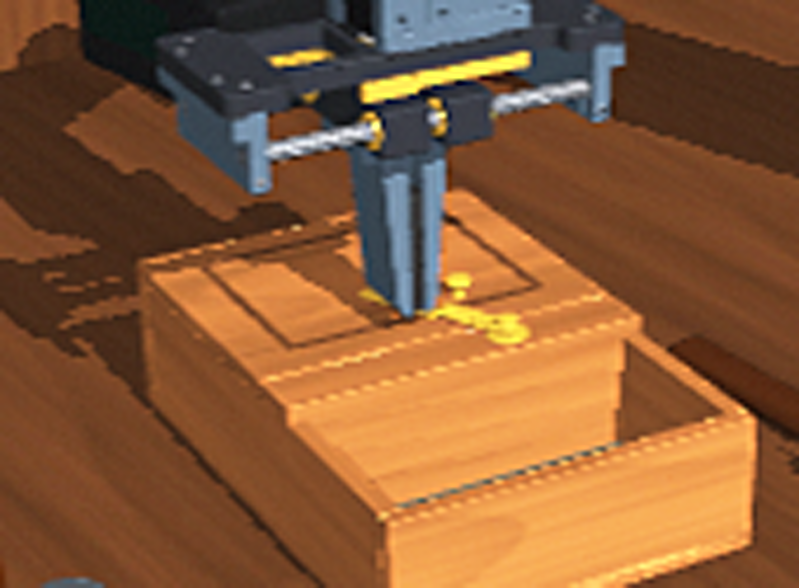

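The knob has swung about 55° and the arm follows; the tip shows at (372,293). I'll go round to the knob's +x side and push along -x.

Call:
send_rows:
  increments:
    - [0.005, 0, 0, 0, 0, 0]
    - [0, 0.015, 0, 0, 0, 0]
    - [0, 0.015, 0, 0, 0, 0]
    - [-0.01, 0, 0, 0, 0, 0]
    - [-0.011, 0, 0, 0, 0, 0]
    - [-0.011, 0, 0, 0, 0, 0]
    - [0, 0, 0, 0, 0, 0]

```text
time: 20.5
tcp_pos: [0.5566, -0.2217, 0.0811]
tool_rot: [[0.113, 0.994, -0.001], [0.994, -0.113, -0.001], [-0.001, -0.0, -1.0]]
contact_force: [0.2, 0.8, -0.3]
opening: 0.0006
finger_force: 0.0
```

Call:
send_rows:
  increments:
    - [0, -0.006, 0, 0, 0, 0]
    - [0, -0.006, 0, 0, 0, 0]
    - [0, -0.006, 0, 0, 0, 0]
    - [-0.001, -0.006, 0, 0, 0, 0]
    - [-0.001, -0.005, 0, 0, 0, 0]
    - [-0.001, -0.004, 0, 0, 0, 0]
    - [0, -0.003, 0, 0, 0, 0]
    - [0, 0, 0, 0, 0, 0]

```text
time: 21.17
tcp_pos: [0.5207, -0.2183, 0.0814]
tool_rot: [[0.112, 0.994, -0.0], [0.994, -0.112, 0.0], [0.0, -0.001, -1.0]]
contact_force: [0.0, 0.1, 0.3]
opening: 0.0005
finger_force: 0.0
```

Call:
send_rows:
  increments:
    - [0, -0.002, 0, 0, 0, 0]
    - [0, -0.002, 0, 0, 0, 0]
    - [0, -0.001, 0, 0, 0, 0]
    - [0, 0, 0, 0, 0, 0]

```text
time: 21.5
tcp_pos: [0.5163, -0.2179, 0.0812]
tool_rot: [[0.112, 0.994, -0.0], [0.994, -0.112, 0.0], [-0.0, -0.0, -1.0]]
contact_force: [-0.1, 0.2, 0.2]
opening: 0.0002
finger_force: 0.1
```

Call:
send_rows:
  increments:
    - [0, -0.001, 0, 0, 0, 0]
    - [0, -0.001, 0, 0, 0, 0]
    - [0, 0, 0, 0, 0, 0]

```text
time: 21.75
tcp_pos: [0.5143, -0.2177, 0.0812]
tool_rot: [[0.112, 0.994, -0.0], [0.994, -0.112, -0.0], [-0.0, -0.0, -1.0]]
contact_force: [-0.3, 0.1, -0.3]
opening: 0.0007
finger_force: 0.2
```

Call:
send_rows:
  increments:
    - [0, -0.001, 0, 0, 0, 0]
    - [0, -0.001, 0, 0, 0, 0]
    - [0, 0, 0, 0, 0, 0]

```text
time: 22.0
tcp_pos: [0.5126, -0.2176, 0.0813]
tool_rot: [[0.112, 0.994, 0.001], [0.994, -0.112, -0.0], [-0.0, 0.001, -1.0]]
contact_force: [0.5, -0.3, -0.2]
opening: 0.0006
finger_force: 0.5
```

Call:
send_rows:
  increments:
    - [0, -0.001, 0, 0, 0, 0]
    - [0, -0.001, 0, 0, 0, 0]
    - [0, 0, 0, 0, 0, 0]

```text
time: 22.25
tcp_pos: [0.5121, -0.2176, 0.0816]
tool_rot: [[0.112, 0.994, 0.004], [0.994, -0.112, -0.001], [-0.0, 0.004, -1.0]]
contact_force: [5.6, -0.9, -3.0]
opening: 0.0003
finger_force: 2.5
```

Call:
send_rows:
  increments:
    - [0, -0.001, 0, 0, 0, 0]
    - [0, -0.001, 0, 0, 0, 0]
    - [0, 0, 0, 0, 0, 0]

```text
time: 22.5
tcp_pos: [0.5119, -0.2176, 0.0818]
tool_rot: [[0.112, 0.994, 0.008], [0.994, -0.112, -0.002], [-0.001, 0.008, -1.0]]
contact_force: [7.6, -0.5, -4.4]
opening: 0.0007
finger_force: 4.1
```

The stop is reached: 8 N and no more movement. I'll back off, rise away and check by numbers.

Call:
send_rows:
  increments:
    - [0, 0.008, 0, 0, 0, 0]
    - [0, 0.01, 0, 0, 0, 0]
    - [0, 0.01, -0.02, 0, 0, 0]
    - [0, 0, -0.04, 0, 0, 0]
    - [0, 0, -0.04, 0, 0, 0]
    - [-0.03, 0, -0.03, 0, 0, 0]
    - [-0.04, 0, 0, 0, 0, 0]
    - [-0.04, 0, 0, 0, 0, 0]
    - [-0.04, 0, 0, 0, 0, 0]
    - [-0.04, 0, 0, 0, 0, 0]

```text
time: 23.33
tcp_pos: [0.5145, -0.4098, 0.2108]
tool_rot: [[0.111, 0.994, -0.001], [0.994, -0.111, 0.001], [0.001, -0.001, -1.0]]
contact_force: [0.4, -0.4, 0.4]
opening: 0.0003
finger_force: 0.0
```

Call:
send_rows:
  increments:
    - [-0.03, -0.02, 0, 0, 0, 0]
    - [-0.03, -0.03, 0, 0, 0, 0]
    - [-0.02, -0.03, 0, 0, 0, 0]
    - [0, -0.03, 0, 0, 0, 0]
    - [0, 0, 0, 0, 0, 0]
    - [0, 0, 0, 0, 0, 0]

```text
time: 23.83
tcp_pos: [0.3961, -0.4753, 0.2107]
tool_rot: [[0.114, 0.993, -0.001], [0.993, -0.114, 0.001], [0.001, -0.001, -1.0]]
contact_force: [-0.5, -0.4, 0.2]
opening: 0.0005
finger_force: 0.0
```

Run:
```python
from poses import *
O=np.array([.520,-.1795]);a=np.radians(-6.4);ex=np.array([np.cos(a),np.sin(a)]);ey=np.array([-ex[1],ex[0]])
tb=lambda P:np.c_[(P[:,:2]-O)@ex,(P[:,:2]-O)@ey,P[:,2]].round(4)
s=manip.state();print(s['tcp_pos'],s['contact_force'])
p,d=grab('top');p=p.astype(int)
y=(p[...,0]-p[...,2]>110)&(p[...,1]-p[...,2]>75); y[:225]=0;y[340:]=0;y[:,:395]=0;y[:,500:]=0
v,u=np.nonzero(y);b=tb(world('top',np.c_[u,v],z=.075))
for y0 in np.arange(-.06,.04,.01):
    q=b[(b[:,1]>=y0)&(b[:,1]<y0+.01)&(abs(b[:,0])<.1)]
    if len(q): print(y0.round(2),q[:,0].min(),q[:,0].max())
P=lambda x,y,z:np.r_[O+x*ex+y*ey,z]
for x,yy in[(.05,-.1),(.05,-.03),(-.05,-.06),(.06,.0)]:
    q=pix('top',[P(x,yy,.07)]).astype(int); print((x,yy),tb(world('top',q,d)))
q=pix('scene',[P(-.0195,-.041,.092)]).astype(int);p,d=grab('scene');print('knob px',q,p[q[0,1]-1:q[0,1]+4,q[0,0]],tb(world('scene',q+[0,1],d)))
```

```text
[ 0.39610698 -0.47531187  0.21070344] [-0.45698725 -0.38131004  0.24470056]
-0.05 -0.022 -0.0123
-0.04 -0.0273 -0.0153
-0.03 -0.0293 -0.0155
-0.02 -0.029 -0.0162
-0.01 -0.0294 -0.0156
0.0 -0.0299 -0.0196
0.01 -0.0323 -0.0174
0.02 -0.0348 -0.0161
0.03 -0.0301 -0.0191
(0.05, -0.1) [[ 0.0509 -0.0987  0.0686]]
(0.05, -0.03) [[ 0.0508 -0.0287  0.0689]]
(-0.05, -0.06) [[-0.0484 -0.0588  0.0693]]
(0.06, 0.0) [[0.062  0.0001 0.069 ]]
knob px [[290 179]] [[203 120  61]
 [248 201  70]
 [255 240  77]
 [255 255 102]
 [255 250  89]] [[-0.018  -0.0386  0.0925]]
```

```bash
python3 -c "
from rig import job_done
print(job_done())"
```

```text
the job is handed in; nothing more can be done
None
```

The job is handed in at about 24 s: the jaw is fully open, the watch lies dial up on the felt, the door is shut, and the hook is against its catch. I viewed 11 pictures, one over the limit of 10.

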